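# Scan the sample label in the reading stand

## Task

Get the reading stand ready: slide its cover fully open by the tab, and turn the round knob until the carriage's pointer lines up with the long index line, which brings the label to the middle of the window. Then take the scanner wand from its rest, aim its lens square at the middle of the label from about 7 cm away, hold it steady there for a full second without bumping the stand, and lay it back level in its rest. Leave the cover open, the pointer on the line and the beaker, cap, well plate and tube rack where they stand.

Things in the scene. Friction and masses are not known exactly. Their poses are not given: they have to be found in the camera images.
- stand: White plastic reading stand, fixed; origin at the centre of its underside, z up. Housing x -60 to 100, y -100 to 100 mm: flat ledge 85 mm high at x -60 to -20, 45 degree slope facing +x and up, flat toe 15 mm high at x 50 to 100. A window 48 (y) x 40 mm mid-slope shows the carriage. A wing 50 mm high at y 100 to 195, x -40 to 40 carries the knob.
- cover (a joint): Steel cover sliding along the stand's y over the window: 0 closed, 0.064 m fully open at its stop; it opens towards the stand's -y and stays where left (about 1.5 N friction).
- cover_tab (a point): Middle of the top edge of the cover's upright tab, which stands on the ledge: tab 30 (stand's x) x 8 (stand's y) mm, its top 119 mm over the bench, 30 mm above the cover. Axes parallel to the stand's. Push its +y side towards -y to open.
- knob (a joint): Round black knurled knob on the wing, vertical axis, 36 mm wide, 29 mm tall, held by light friction; angle in rad, positive counter-clockwise from above, range -2.2 to 2.2. Geared to the carriage: 12 mm of carriage travel towards the stand's +y per positive rad; about 0 when the pointer is on the index line.
- knob_top (a point): Centre of the knob's top face, 84 mm over the bench; the wing's top is 34 mm lower (a 48 mm wide, 4 mm thick collar lies round the knob's foot). Turns with the knob.
- pointer_tip (a point): Tip of the small dark steel pointer on the toe, fixed to the sliding carriage; moves along the stand's y.
- index_line (a point): Inner end of the long, broad black index line across the aluminium scale bar on the toe (the short thin ticks are 8 mm apart). The pointer is aligned when it has the same stand-y as this point. Axes parallel to the stand's.
- label (a point): Middle of the white paper label with black bars, 36 mm (stand's y) x 30 mm, on the carriage behind the window, 8 mm below the slope's surface; its z axis is the label's outward normal (45 degrees up).
- scanner: Scanner wand, 0.22 kg: grey straight handle 130 x 28 x 24 mm along its x, black head 50 x 36 x 26 mm at the +x end bent 45 degrees down. Origin at the middle of the handle's underside, z up; best grip across the handle over the origin, between the rest's two saddles.
- lens (a point): Centre of the scanner's lens in the tip of its head, at (90.5, 0, -24) mm in the scanner's frame; its z axis is the aiming direction, out of the lens (45 degrees below the handle's +x).
- rest: Grey scanner rest fixed to the bench, origin at the centre of its underside, base 120 x 70 x 10 mm. Two saddles 8 mm thick at x = +-42 mm, floors 60 mm over the bench, with side prongs 12 mm high that leave 38 mm (its y) between them. The wand lies in both with its origin over the rest's, handle along the rest's x.
- beaker: Bystander, loose, to be left alone: small glass beaker, 60 mm wide, 65 tall; origin at the centre of its underside.
- cap: Bystander, loose, to be left alone: loose blue screw cap, 40 mm wide, 22 tall; origin at the centre of its underside.
- wellplate: Bystander, loose, to be left alone: clear 24-well plate, 128 x 86 x 15 mm; origin at the centre of its underside.
- tuberack: Bystander, loose, to be left alone: white tube rack with clear tubes, 100 x 60 x 60 mm; origin at the centre of its underside.
Not all that is in view belongs to the job. Leave any blue, purple or red look-alike of the scanner alone.

How it is judged:
By the outcome, as a careful person would: the job done as asked, in the order asked, and still so for the second after the job is handed in, with the robot touching nothing.
It also fails if it takes over 67 s, if anything falls off the work surface, if the arm or the gripper's body presses on something with over 40 N, if the wrist force passes 120 N, or if a joint passes its speed limit or range.

## Robot

A 6-joint arm with a two-finger parallel gripper is mounted at the origin on the work surface. World frame = base frame: x ahead of the robot, y to its left, z up, the work surface at z = 0. Lengths are in m, angles in rad, forces in N, time in s.
With the tool pointing down it reaches from about 0.25 to 0.775 m from the base axis. Payload 4 kg.
Tool frame: the origin (TCP) lies at the very end of the fingers, on their centre line; the grasp point (between the pads) lies 19 mm behind it; z points along the fingers, y is the line along which they close (so a half turn about z gives the same grasp; the last joint's range is limited). The gripper opens to 85 mm and grips with 20 to 120 N. Pads are 22 mm wide; open, the fingers measure 114 mm over their backs; the gripper's body (76 mm by 85 mm) begins 54 mm behind the grasp point. The pads swing forward as they close: fully open they stand 13 mm farther back than shut.
Start: joints at [-1.413, 0.087, 1.371, -0, 1.684, -0.103], TCP at [0.142, -0.531, 0.231] pointing down, gripper open.
Joint ranges: [-3.1, 3.1], [-0.76, 2.03], [0.27, 2.55], [-1.08, 4.22], [0.17, 2.65], [-2.57, 2.57]. Speed limits (rad/s): [2.79, 2.79, 3.14, 3.14, 3.14, 3.14].

## Interface

Orientations are given as a rotation vector (axis times angle).
In Python, from rig import env gives the robot as it stands.
- The arm moves only by the tool send_rows, never from a script. Its argument "steps" is a list of rows, each a list of 5 numbers: the shift along the tool's x, y, z each as a share of 25 cm, from -1 to 1, then the turn about the tool's z as a share of 2 rad, from -1 to 1, then the opening, from -1 (shut) to 1 (fully open). A call has exactly 10 rows; each row is the pose to reach, as a shift and turn from the pose commanded when the call began, along the tool's axes at that moment; what a row does not reach only later rows make up. A row lasts 1/10 s, in which the tool goes at most 50 mm and 8.59 degrees, less where a joint would pass 70% of its speed; a pose out of reach is approached as far as the arm can. A call with a number of a shift or a turn outside -1 to 1 is refused whole. A call with a gripper value outside its range is refused whole. The fingers move at their own pace and stop on an object; "grip_force" is the grip in N (left out, the last holds). Time passes only in rows, so rows that repeat a pose let the fingers close, or fill a call up. It gives the time, the measured TCP pose, the force, the opening and the grip force at its end, in the units of the state.
- env.get_state(): the state, without advancing time (a new reading comes with each control period).
- env.read_camera(name): name is "side" or "top"; returns the picture (420x560x3 uint8, red, green, blue); there is no depth.
- env.get_calibration(name): a dict with "camera_matrix" (3x3 intrinsics, pixels), "T" (4x4, takes a point from camera to world coordinates). Camera axes: x right, y up, looking along -z (the intrinsics and any distortion apply to the point x, -y, -z); pixel columns grow to the right and rows downward; lengths in m; the calibration is good to about 2 mm. A picture is of the moment at which its call begins. get_calibration takes no time and is no camera call.
- env.finish_job(): hands the job in; it is judged then, once.
The state is a dict: "clock": time; "joint_pos": joint angles; "joint_vel": joint speeds; "effort": joint torques, N m; "eef_pos": TCP position; "tool_rot": TCP orientation; "contact_force": force on the tool from outside, world axes, zero at the start; "moment": the same for the moment, N m; "width": opening from 0.0 (shut) to 1.0 (fully open); "gripper_force": force on a finger pad.
Only numpy, scipy, OpenCV 4.12 (cv2) and the standard library are available. Lean on these libraries where they do the work, as an engineer would, in place of code of your own. Each camera call takes 0.05 s, during which the arm holds its last target. There are 200 camera calls.

## Working session

There is one attempt and no reset: what is moved stays moved. The work goes in short steps, Python scripts to look and compute and a tool call to move; the robot and the scene stay as the last step left them, time stands still between calls to the robot, and variables do not carry over. Pictures are saved under pics/ and viewed, at most 10 in all, crops included, and the job is handed in when it is done.

Besides the shell and the picture viewer there is one more tool, called after "Emit:" as name([rows], argument=value, ...), one row to a line, values as JSON. send_rows: Moves the arm, as the interface text tells. Shift numbers are shares of 25 cm and turn numbers shares of 2 rad, none past 1 either way. Its arguments: {"type":"object","properties":{"steps":{"type":"array"},"grip_force":{"type":"number"}},"required":["steps"]}

```bash
ls; mkdir -p pics
python3 - <<'E'
from rig import env
import cv2,json
s=env.get_state();print({k:(v if not hasattr(v,'round') or isinstance(v,float) else v.round(4).tolist()) for k,v in s.items()})
for n in("top","side"):
    im=env.read_camera(n);cv2.imwrite(f"pics/{n}0.png",im[:,:,::-1]);
    cv2.imwrite(f"pics/{n}0v.png",cv2.resize(im[:,:,::-1],(800,600),interpolation=cv2.INTER_CUBIC))
    c=env.get_calibration(n);print({k:getattr(v,'tolist',lambda:v)() for k,v in c.items()})
E
```

```text
pics
{'clock': 0.0, 'joint_pos': [-1.4131, 0.088, 1.3723, -0.0, 1.6836, -0.1031], 'joint_vel': [-0.0005, -0.0001, 0.0007, -0.001, 0.0003, -0.0011], 'effort': [0.0002, -35.1861, -31.3271, -0.0001, 0.0107, 0.0], 'eef_pos': [0.1417, -0.5309, 0.2301], 'tool_rot': [-3.1126, -0.4082, 0.0001], 'contact_force': [-0.2761, -0.1297, 0.5454], 'moment': [0.0014, -0.0211, 0.0327], 'gripper_force': 0.0, 'width': 0.9962739760052313}
{'camera_matrix': [[488.8447015698778, 0.0, 278.9338017354619], [0.0, 488.8447015698778, 206.8713807898022], [0.0, 0.0, 1.0]], 'T': [[-0.0188917503718406, 0.9968459091647617, -0.07708005675508638, 0.4546052911615144], [-0.9997452403650683, -0.017881704689600587, 0.0137731261805524, 0.002284460315046961], [0.012351361677141601, 0.07732061832960986, 0.9969297697660789, 1.4796307361637577], [0.0, 0.0, 0.0, 1.0]]}
{'camera_matrix': [[396.0001507215256, 0.0, 281.5893991666022], [0.0, 396.0001507215256, 208.26929004115263], [0.0, 0.0, 1.0]], 'T': [[-0.6670928260761572, 0.5337260335621831, -0.5197342421812376, 0.013730731027392981], [-0.7449674705438296, -0.4809773669386501, 0.4622599272317377, 0.5217187148229037], [-0.0032602498760476157, 0.6955553849915495, 0.7184650841759836, 0.9116223297819713], [0.0, 0.0, 0.0, 1.0]]}
```

View pics/top0v.png

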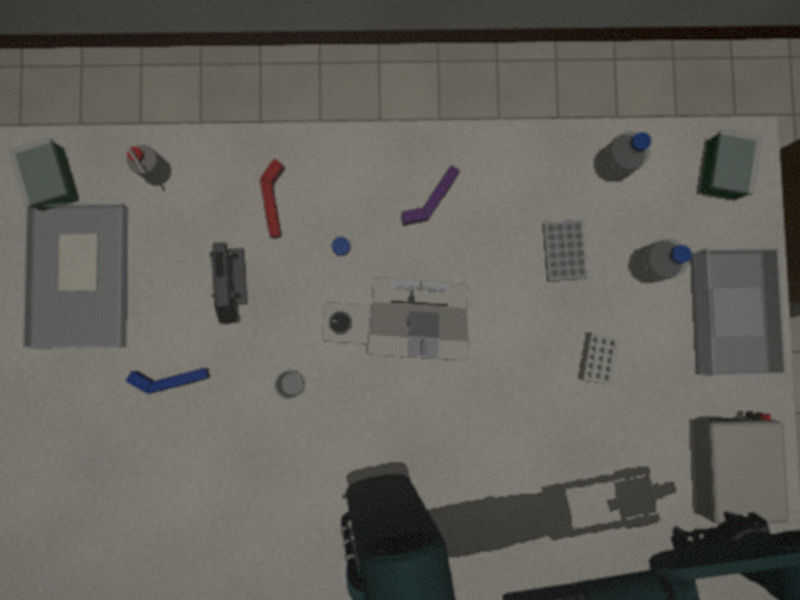

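View pics/side0v.png

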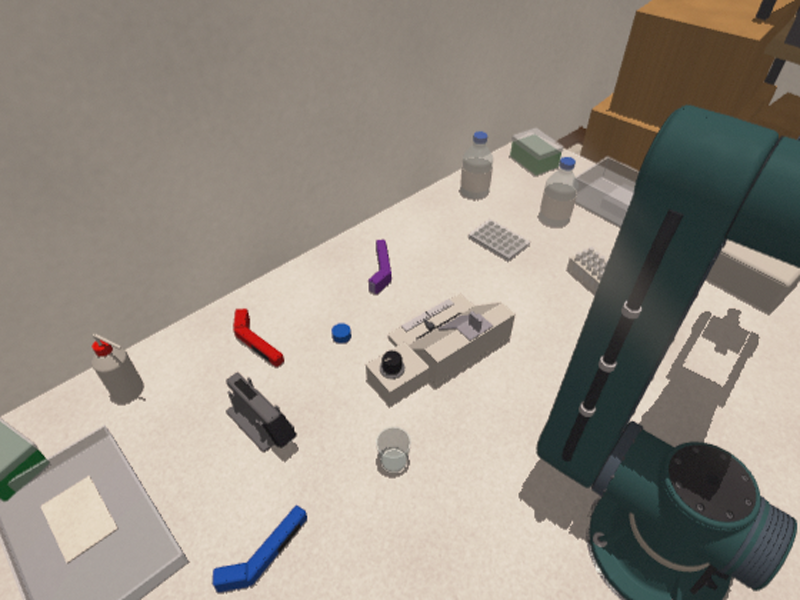

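The top view (800x600) shows the stand at about (418,320), with its wing and knob at (341,322) on the left and the toe and scale at the top. The cover lies over the slope with its tab at about (423,345).

Scanner candidates:
- grey/black wand on its rest at (228,283)
- red look-alike at (272,200)
- purple look-alike at (430,195)
- blue look-alike at (168,380)

The grey/black wand fits the description, because it has a grey handle, a black head and lies in a rest. I'll confirm it in an enlarged crop.

Run:
```python
from rig import env
import cv2,numpy as np
for n in("top","side"):
    a=np.mean([env.read_camera(n).astype(float) for _ in range(4)],0)[:,:,::-1]
    np.save(f"pics/{n}.npy",a)
def crop(n,x0,y0,w,h,k,g=1):
    a=np.load(f"pics/{n}.npy")[y0:y0+h,x0:x0+w]*g
    c=cv2.resize(np.clip(a,0,255).astype('uint8'),None,fx=k,fy=k,interpolation=cv2.INTER_CUBIC)
    for i in range(0,w,10):
        cv2.line(c,(int((i+.5)*k),0),(int((i+.5)*k),5),(0,0,255),1);cv2.putText(c,str(x0+i),(int((i+.5)*k)-10,16),0,.35,(0,0,255),1)
    for i in range(0,h,10):
        cv2.line(c,(0,int((i+.5)*k)),(5,int((i+.5)*k)),(0,0,255),1);cv2.putText(c,str(y0+i),(6,int((i+.5)*k)+4),0,.35,(0,0,255),1)
    return c
cv2.imwrite("pics/c1.png",crop("top",220,188,114,70,7,1.5))
cv2.imwrite("pics/c2.png",crop("side",252,200,112,84,7))
s=np.zeros((600,800,3),'uint8')
a=crop("top",140,160,40,75,8,1.6);b=crop("side",150,255,65,70,7)
s[:600,:320]=a[:600];s[:490,330:785]=b;cv2.imwrite("pics/c3.png",s)
```

```text
(no output)
```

View pics/c1.png

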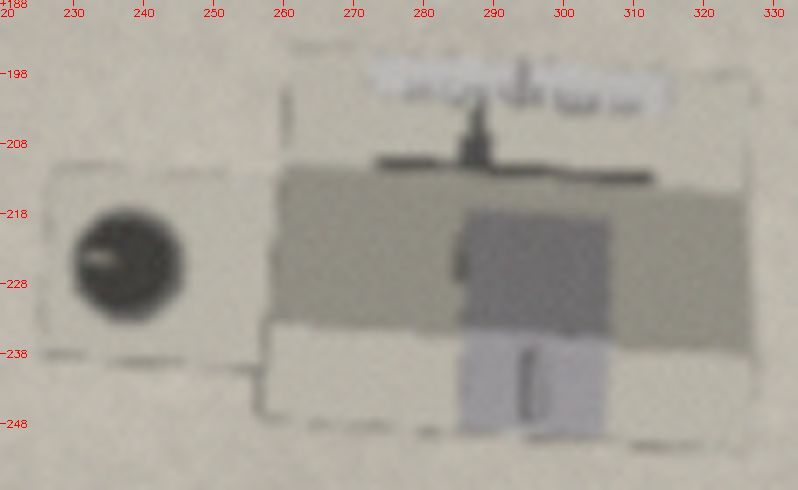

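View pics/c2.png

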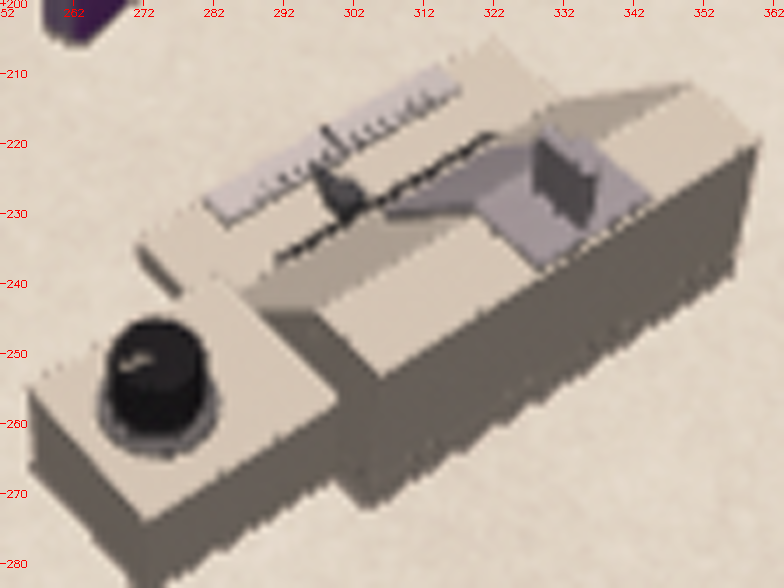

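View pics/c3.png

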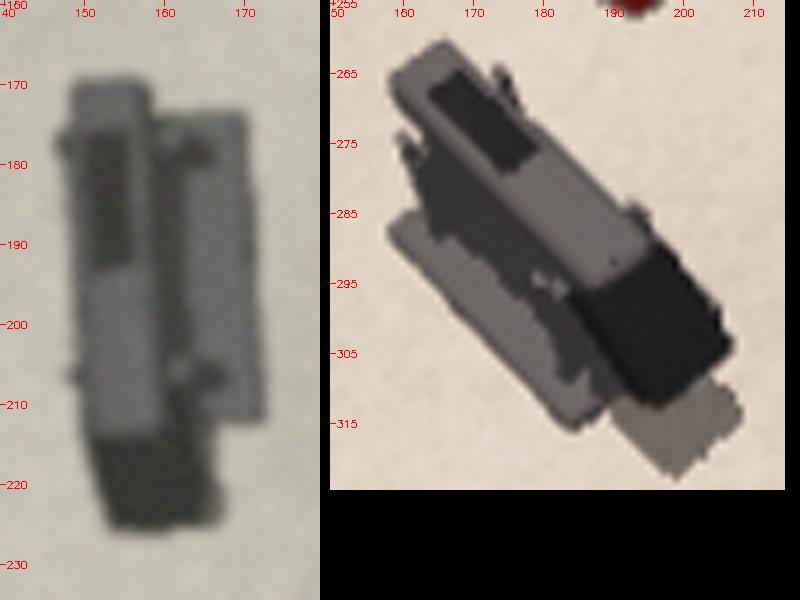

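The crop confirms the scanner: grey handle with a black bent head pointing to the robot, lying in the grey rest. The pointer tip is at top px ~(288,202). The index line is at ~(294,200), so the carriage has to move towards -y. Next I'll fit the poses.

```bash
cat > h.py <<'E'
from rig import env
import cv2,numpy as np
from scipy.optimize import least_squares
C={n:env.get_calibration(n) for n in("top","side")}
def proj(n,P):
    c=C[n];R=c["T"][:3,:3];t=c["T"][:3,3];D=np.diag([1,-1,-1.]);Rc=D@R.T
    return cv2.projectPoints(np.float64(P).reshape(-1,1,3),cv2.Rodrigues(Rc)[0],-Rc@t,c["camera_matrix"],np.float64(c.get("distortion",np.zeros(5))))[0].reshape(-1,2)
def atz(n,px,z):
    c=C[n];T=c["T"];q=np.linalg.solve(c["camera_matrix"],[px[0],px[1],1])
    d=T[:3,:3]@(q*[1,-1,-1]);o=T[:3,3];return o+d*(z-o[2])/d[2]
def loc(p,P):
    c,s=np.cos(p[2]),np.sin(p[2]);P=np.atleast_2d(np.float64(P))
    return np.c_[p[0]+c*P[:,0]-s*P[:,1],p[1]+s*P[:,0]+c*P[:,1],P[:,2]]
def inv(p,w):
    c,s=np.cos(p[2]),np.sin(p[2]);d=np.asarray(w)[:2]-p[:2];return np.array([c*d[0]+s*d[1],-s*d[0]+c*d[1]])
def fit(obs,p0):
    f=lambda p:np.concatenate([(proj(n,loc(p,np.array(P)/1000))-px).ravel() for n,P,px in obs])
    r=least_squares(f,p0,loss="soft_l1");return r.x,f(r.x).reshape(-1,2)
def cp(x,y,x0,y0,k):return np.array([x/k-.5+x0,y/k-.5+y0])
E
python3 - <<'E'
from h import *
t=lambda x,y:cp(x,y,220,188,7); s=lambda x,y:cp(x,y,252,200,7)
O=[("top",(-20,100,85),t(268,322)),("top",(-20,-100,85),t(750,352)),("top",(50,100,15),t(283,167)),("top",(50,-100,15),t(745,193)),
("top",(-60,100,85),t(258,415)),("top",(-60,-100,85),t(745,452)),("top",(100,100,15),t(290,47)),("top",(100,-100,15),t(755,72)),
("top",(40,195,50),t(50,165)),("top",(-40,195,50),t(42,353)),
("side",(-60,100,85),s(382,378)),("side",(-20,100,85),s(315,310)),("side",(-60,-100,85),s(760,143)),("side",(-20,-100,85),s(690,83)),
("side",(100,100,15),s(140,240)),("side",(100,-100,15),s(492,38)),("side",(40,195,50),s(30,388)),("side",(-40,195,50),s(147,520)),("side",(-40,100,50),s(338,398))]
for sel in(("top",),("side",),("top","side")):
    p,r=fit([o for o in O if o[0] in sel],[.52,-.06,0]);print(sel,p.round(4),np.abs(r).mean().round(2))
    if len(sel)==2: print(r.round(1).tolist())
np.save("stand.npy",p)
print("knob",[inv(p,atz(n,q,.084)).round(4) for n,q in(("top",t(128,265)),("side",s(159,349)))],atz("top",t(128,265),.084),atz("side",s(159,349),.084))
print("tab",inv(p,atz("side",s(569,158),.119)),inv(p,atz("top",t(530,385),.11)))
print("ptr",inv(p,atz("top",t(478,100),.02)),inv(p,atz("side",s(316,168),.02)))
print("idx",inv(p,atz("top",t(522,100),.018)),inv(p,atz("side",s(342,157),.018)))
# scanner: handle top corners z=.084, yaw~pi
a=lambda x,y:cp(x,y,140,160,8); b=lambda x,y:cp(x-330,y,150,255,7)
S=[("top",(-65,-14,84),a(72,82)),("top",(-65,14,84),a(152,80)),("top",(65,-14,84),a(90,435)),("top",(65,14,84),a(166,433)),
("side",(-65,-14,84),b(392,80)),("side",(-65,14,84),b(446,40)),("side",(65,-14,84),b(595,292)),("side",(65,14,84),b(655,242))]
for sel in(("top",),("side",),("top","side")):
    for y0 in(0,3.14):
        q,r=fit([o for o in S if o[0] in sel],[.6,.33,y0]);print(sel,q.round(4),np.abs(r).mean().round(2))
print(r.round(1).tolist())
np.save("scan.npy",q)
E
```

```text
('top',) [ 0.4996 -0.0555 -0.0846] 0.34
('side',) [ 0.4978 -0.0524 -0.086 ] 0.37
('top', 'side') [ 0.499  -0.0543 -0.085 ] 0.47
[[-0.8, -0.0], [0.3, 0.3], [-0.6, -0.6], [-0.2, 0.1], [-0.4, 0.7], [0.2, 0.1], [-0.5, -0.0], [-0.6, 0.8], [-0.3, 0.0], [-1.2, 0.5], [0.0, -0.7], [0.1, -0.5], [0.7, -1.1], [0.8, -0.7], [-0.6, -0.7], [0.0, -0.8], [-0.5, -0.8], [0.1, -0.1], [1.1, -0.3]]
knob [array([-0.0005,  0.1561]), array([0.0003, 0.1594])] [0.51173928 0.10136358 0.084     ] [0.51285466 0.10456368 0.084     ]
tab [-0.04246483 -0.00553936] [-0.0385856  -0.00931202]
ptr [0.08213168 0.01658338] [0.0802952 0.0181284]
idx [ 0.08357882 -0.00230348] [0.0798728  0.00398929]
('top',) [0.7171 0.338  0.3764] 26.05
('top',) [0.6127 0.3382 3.1862] 0.31
('side',) [ 0.6097  0.3436 -3.0756] 0.56
('side',) [0.6097 0.3436 3.2076] 0.56
('top', 'side') [ 0.6116  0.3409 -3.0927] 0.83
('top', 'side') [0.6116 0.3409 3.1904] 0.83
[[-0.9, 0.1], [-1.1, -0.3], [-1.0, 1.1], [-0.7, 0.7], [-0.5, -1.6], [1.1, -2.1], [0.1, -0.5], [1.1, -0.4]]
```

```bash
cat >> h.py <<'E'
from scipy.spatial.transform import Rotation as Ro
def pose():
    s=env.get_state();R=Ro.from_rotvec(s["tool_rot"]).as_matrix();return s,np.array(s["eef_pos"]),R
def plan(targets):
    s,e,R=pose();psi=np.arctan2(R[1,0],R[0,0]);print("clock",round(s["clock"],2),"eef",e.round(4),"psi",round(psi,4),"q",np.round(s["joint_pos"],2),"F",np.round(s["contact_force"],1),"w",round(s["width"],3))
    for n,w,ps in targets:
        print(n,(R.T@(np.array(w)-e)/.25).round(4),"turn",round(((psi-ps+np.pi)%(2*np.pi)-np.pi)/2,4))
SP=np.load("stand.npy")
def st(x,y,z):return loc(SP,[x,y,z])[0]
E
python3 - <<'E'
from h import *
a=st(-.04,.03,.18);e=np.array(env.get_state()["eef_pos"])
plan([("tab",a,np.pi/2+SP[2]),("half",(a+e)/2,0)]);print(a)
E
```

```text
clock 0.5 eef [ 0.1418 -0.5314  0.2313] psi 0.2608 q [-1.41  0.09  1.37  0.    1.68 -0.1 ] F [-0.3 -0.6  0.3] w 1.002
tab [ 1.7628 -1.6427  0.2052] turn -0.6125
half [ 0.8814 -0.8214  0.1026] turn 0.1304
[ 0.46172284 -0.02097228  0.18      ]
```

Emit:
send_rows([
  [0.1,-0.09,0,-0.06,-1],
  [0.2,-0.18,0,-0.12,-1],
  [0.3,-0.28,0,-0.18,-1],
  [0.4,-0.37,0,-0.24,-1],
  [0.5,-0.46,0,-0.3,-1],
  [0.6,-0.56,0,-0.37,-1],
  [0.7,-0.65,0,-0.43,-1],
  [0.8,-0.74,0,-0.49,-1],
  [0.9,-0.84,0,-0.55,-1],
  [1,-0.93,0,-0.61,-1],
], grip_force=40)

```text
clock: 1.5
eef_pos: [0.3239, -0.241, 0.2316]
tool_rot: [2.313, 2.124, 0.0]
contact_force: [1.0, -1.0, 0.9]
width: 0.001
gripper_force: 0.0
```

Run:
```python
from h import *
plan([("above",st(-.04,.03,.18),np.pi/2+SP[2]),("down",st(-.04,.022,.100),np.pi/2+SP[2])])
```

```text
clock 1.5 eef [ 0.3239 -0.241   0.2316] psi 1.4857 q [-0.78 -0.25  1.68  0.    1.71 -0.7 ] F [ 1.  -1.   0.9] w 0.001
above [0.9238 0.4742 0.2063] turn -0.0001
down [0.892  0.4739 0.5264] turn -0.0001
```

Emit:
send_rows([
  [0.14,0.07,0,0,-1],
  [0.3,0.15,0,0,-1],
  [0.46,0.23,0,0,-1],
  [0.62,0.31,0.05,0,-1],
  [0.76,0.39,0.12,0,-1],
  [0.87,0.44,0.2,0,-1],
  [0.92,0.474,0.3,0,-1],
  [0.92,0.474,0.4,0,-1],
  [0.91,0.474,0.48,0,-1],
  [0.9,0.474,0.526,0,-1],
])

```text
clock: 2.5
eef_pos: [0.4606, -0.0284, 0.0978]
tool_rot: [-2.316, -2.119, 0.003]
contact_force: [0.1, -0.0, -0.0]
width: -0.003
gripper_force: 0.0
```

Run:
```python
from h import *
plan([("near",st(-.04,.009,.1),np.pi/2+SP[2]),("end",st(-.04,-.056,.100),np.pi/2+SP[2])])
```

```text
clock 2.5 eef [ 0.4606 -0.0284  0.0978] psi 1.4816 q [-0.18 -0.04  1.77 -0.    1.41 -0.1 ] F [ 0.1 -0.  -0. ] w -0.003
near [-0.0538  0.0021 -0.0088] turn -0.0021
end [-0.3138  0.0032 -0.0088] turn -0.0021
```

Emit:
send_rows([
  [-0.03,0,0,0,-1],
  [-0.06,0,0,0,-1],
  [-0.09,0,0,0,-1],
  [-0.12,0,0,0,-1],
  [-0.155,0,0,0,-1],
  [-0.19,0,0,0,-1],
  [-0.22,0,0,0,-1],
  [-0.25,0,0,0,-1],
  [-0.27,0,0,0,-1],
  [-0.28,0,0,0,-1],
])

```text
clock: 3.5
eef_pos: [0.4553, -0.0991, 0.0997]
tool_rot: [-2.32, -2.118, 0.0]
contact_force: [1.3, 3.2, 1.4]
width: 0.0
gripper_force: 2.5
```

Emit:
send_rows([
  [-0.004,0,0,0,-1],
  [-0.008,0,0,0,-1],
  [-0.012,0,0,0,-1],
  [-0.016,0,0,0,-1],
  [-0.02,0,0,0,-1],
  [-0.024,0,0,0,-1],
  [-0.028,0,0,0,-1],
  [-0.032,0,0,0,-1],
  [-0.035,0,0,0,-1],
  [-0.035,0,0,0,-1],
])

```text
clock: 4.5
eef_pos: [0.4552, -0.0994, 0.0999]
tool_rot: [-2.308, -2.115, -0.019]
contact_force: [2.3, 22.8, 5.3]
width: -0.003
gripper_force: 11.5
```

Run:
```python
from h import *
plan([("up",st(-.04,-.02,.17),2.25),("aboveknob",(.512,.103,.15),2.25),("knob",(.512,.103,.061),2.25)])
```

```text
clock 4.5 eef [ 0.4552 -0.0994  0.0999] psi 1.4837 q [-0.35 -0.03  1.76  0.02  1.42 -0.26] F [ 2.3 22.8  5.3] w -0.003
up [ 0.1193 -0.001  -0.2785] turn -0.3831
aboveknob [ 0.8294  0.1558 -0.1867] turn -0.3831
knob [0.8235 0.1559 0.1693] turn -0.3831
```

Emit:
send_rows([
  [0.05,0,0,0,-1],
  [0.12,0,0,0,-1],
  [0.15,0,-0.12,-0.03,-1],
  [0.2,0,-0.28,-0.1,-1],
  [0.3,0.02,-0.28,-0.17,0.5],
  [0.45,0.07,-0.25,-0.24,0.5],
  [0.6,0.12,-0.2,-0.31,0.5],
  [0.75,0.155,-0.19,-0.383,0.5],
  [0.86,0.155,-0.19,-0.383,0.5],
  [0.86,0.155,-0.19,-0.383,0.5],
])

```text
clock: 5.5
eef_pos: [0.5122, 0.1058, 0.1463]
tool_rot: [-1.352, -2.834, 0.002]
contact_force: [-0.7, -0.5, -0.6]
width: 0.751
gripper_force: 0.0
```

Run:
```python
from h import *
plan([("aboveknob",(.512,.103,.15),2.25),("knob",(.512,.103,.061),2.25)])
a=env.read_camera("side")[195:285,245:370,::-1];b=env.read_camera("top")[175:265,215:340,::-1]
f=lambda a:cv2.resize(np.clip(a*1.,0,255).astype('uint8'),None,fx=4.4,fy=4.4,interpolation=cv2.INTER_CUBIC)
b=np.clip(b*1.5,0,255)
c=np.vstack([cv2.resize(x.astype('uint8'),(417,300),interpolation=cv2.INTER_CUBIC) for x in(a,b)]);cv2.imwrite("pics/d1.png",c)
```

```text
clock 5.5 eef [0.5122 0.1058 0.1463] psi 2.2512 q [ 0.1   0.06  1.57 -0.    1.51 -0.58] F [-0.7 -0.5 -0.6] w 0.751
aboveknob [-0.0082 -0.0077 -0.0147] turn 0.0006
knob [-0.0083 -0.0071  0.3413] turn 0.0006
```

View pics/d1.png

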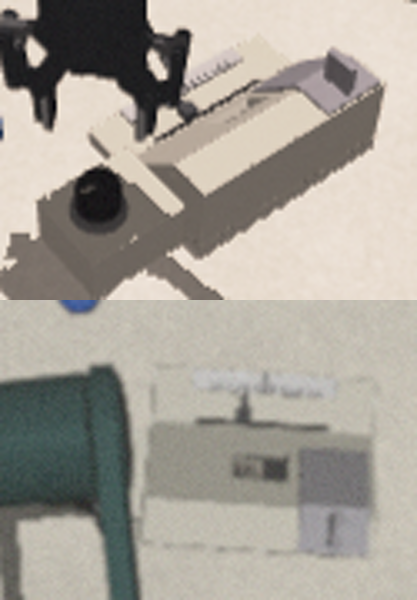

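The picture shows the cover at the -y end, clear of the window, with the window at about (262,467) in the lower half. The knob is free below the gripper, so I'll descend and close on it.

Emit:
send_rows([
  [-0.008,-0.008,0.06,0,0.5],
  [-0.008,-0.008,0.14,0,0.5],
  [-0.008,-0.008,0.22,0,0.5],
  [-0.008,-0.008,0.3,0,0.5],
  [-0.008,-0.008,0.34,0,0.5],
  [-0.008,-0.008,0.34,0,0.5],
  [-0.008,-0.008,0.34,0,-1],
  [-0.008,-0.008,0.34,0,-1],
  [-0.008,-0.008,0.34,0,-1],
  [-0.008,-0.008,0.34,0,-1],
], grip_force=30)

```text
clock: 6.6
eef_pos: [0.5149, 0.1015, 0.0645]
tool_rot: [1.357, 2.827, 0.008]
contact_force: [3.9, 3.0, -0.5]
width: 0.407
gripper_force: 31.2
```

Emit:
send_rows([
  [0,0,0,0.06,-1],
  [0,0,0,0.13,-1],
  [0,0,0,0.2,-1],
  [0,0,0,0.27,-1],
  [0,0,0,0.34,-1],
  [0,0,0,0.41,-1],
  [0,0,0,0.48,-1],
  [0,0,0,0.55,-1],
  [0,0,0,0.62,-1],
  [0,0,0,0.67,-1],
])

```text
clock: 7.6
eef_pos: [0.5084, 0.1016, 0.0644]
tool_rot: [-2.822, -1.369, 0.011]
contact_force: [-15.5, 2.4, 12.5]
width: 0.406
gripper_force: 32.6
```

Run:
```python
from h import *
plan([])
for n in("top","side"):
    np.save(f"pics/{n}1.npy",np.mean([env.read_camera(n).astype(float) for _ in range(4)],0)[:,:,::-1])
a=np.load("pics/top1.npy")[188:258,255:335]*1.5;b=np.load("pics/side1.npy")[203:243,270:350]
c=np.vstack([cv2.resize(np.clip(x,0,255).astype('uint8'),None,fx=k,fy=k,interpolation=cv2.INTER_CUBIC) for x,k in((a[:35],8),(b,8))]);cv2.imwrite("pics/d2.png",c)
```

```text
clock 7.6 eef [0.5084 0.1016 0.0644] psi 0.9031 q [0.09 0.12 1.68 0.   1.35 0.75] F [-15.5   2.4  12.5] w 0.406
```

View pics/d2.png

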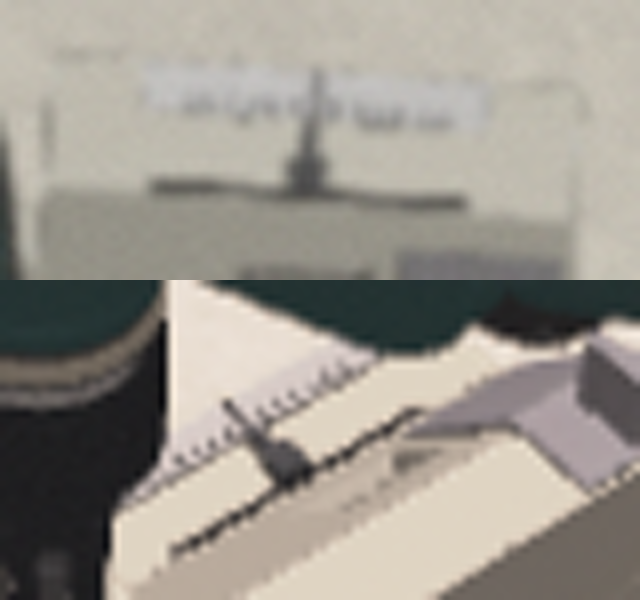

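Run:
```python
from h import *
for f,lo in(("top1",288),("top",288)):
    g=np.load(f"pics/{f}.npy").mean(2)
    print(f)
    for r in range(195,212):
        row=g[r,280:305];b=np.median(row);w=np.clip(b-row-8,0,None)
        k=int(np.argmax(w));s=slice(max(k-3,0),k+4);c=280+(w[s]*np.arange(25)[s]).sum()/max(w[s].sum(),1e-6)
        print(r,round(c,2),int(w.max()),(inv(SP,atz("top",(c,r),.018))*1000).round(1))
p=proj("side",[st(x,y,.018) for y in(0,.002) for x in(.06,.075,.09,.1)]);print(p.round(1).tolist())
```

```text
top1
195 280.0 0 [101.2  41.2]
196 294.0 3 [101.  -1.]
197 294.35 14 [98.  -2.2]
198 294.29 19 [95.  -2.2]
199 294.19 18 [92.  -2.1]
200 294.34 9 [89.  -2.8]
201 294.0 6 [85.9 -1.9]
202 293.66 10 [82.9 -1.1]
203 293.5 20 [79.8 -0.8]
204 293.3 36 [76.8 -0.4]
205 293.15 42 [73.7 -0.2]
206 293.12 47 [70.7 -0.3]
207 293.02 50 [67.7 -0.2]
208 292.91 58 [64.7 -0. ]
209 292.8 59 [61.6  0.1]
210 292.79 45 [58.6 -0. ]
211 292.78 24 [55.6 -0.2]
top
195 280.0 0 [101.2  41.2]
196 294.0 3 [101.  -1.]
197 294.4 12 [98.1 -2.4]
198 294.26 16 [95.  -2.1]
199 294.17 15 [92.  -2.1]
200 294.19 9 [89.  -2.3]
201 294.56 2 [86.  -3.6]
202 288.0 5 [81.7 15.9]
203 287.96 19 [78.7 15.8]
204 287.73 35 [75.6 16.3]
205 287.72 41 [72.6 16.1]
206 287.75 45 [69.6 15.8]
207 287.65 51 [66.6 15.9]
208 287.5 56 [63.6 16.2]
209 287.41 57 [60.6 16.3]
210 287.36 52 [57.6 16.2]
211 287.45 25 [54.6 15.7]
[[305.5, 225.2], [302.4, 222.3], [299.3, 219.4], [297.3, 217.5], [305.0, 225.5], [301.9, 222.6], [298.8, 219.7], [296.7, 217.8]]
```

Emit:
send_rows([
  [0,0,0,0.02,-1],
  [0,0,0,0.04,-1],
  [0,0,0,0.06,-1],
  [0,0,0,0.074,-1],
  [0,0,0,0.077,-1],
  [0,0,0,0.077,-1],
  [0,0,0,0.077,0.3],
  [0,0,0,0.077,0.3],
  [0,0,-0.1,0.077,0.3],
  [0,0,-0.24,0.077,0.3],
])

```text
clock: 9.0
eef_pos: [0.511, 0.1001, 0.1209]
tool_rot: [-2.921, -1.154, 0.007]
contact_force: [0.7, -0.6, -0.3]
width: 0.65
gripper_force: 0.0
```

```bash
cat > m.py <<'E'
from h import *
def meas(f="top"):
    g=np.mean([env.read_camera(f).astype(float) for _ in range(8)],0)
    np.save("pics/m.npy",g[:,:,::-1]);g=g.mean(2)
    for r in range(197,212):
        row=g[r,280:305];b=np.median(row);w=np.clip(b-row-8,0,None)
        k=int(np.argmax(w));s=slice(max(k-3,0),k+4);c=280+(w[s]*np.arange(25)[s]).sum()/max(w[s].sum(),1e-6)
        print(r,int(w.max()),(inv(SP,atz("top",(c,r),.018))*1000).round(1))
E
python3 - <<'E'
from m import *
SC=np.load("scan.npy");print(SC)
plan([("rest above",(SC[0],SC[1],.15),SC[2]-np.pi)]);meas()
s=np.mean([env.read_camera("side").astype(float) for _ in range(4)],0)[:,:,::-1];np.save("pics/ms.npy",s)
E
```

```text
[0.61164444 0.34087578 3.19043839]
clock 9.0 eef [0.511  0.1001 0.1209] psi 0.7525 q [ 0.08  0.07  1.61 -0.    1.47  0.9 ] F [ 0.7 -0.6 -0.3] w 0.65
rest above [ 0.9518 -0.4281 -0.1192] turn 0.3518
197 15 [98.  -2.2]
198 21 [95. -2.]
199 18 [92. -2.]
200 8 [89.  -2.3]
201 3 [86.  -3.1]
202 9 [82.9 -2.5]
203 19 [79.9 -2. ]
204 32 [76.9 -2.4]
205 39 [73.9 -2.4]
206 47 [70.8 -1.9]
207 55 [67.8 -1.9]
208 60 [64.8 -2. ]
209 59 [61.8 -1.9]
210 50 [58.8 -1.9]
211 28 [55.8 -1.8]
```

Run:
```python
from h import *
plan([("rest above",(.6127,.3385,.16),.0446),("down",(.6127,.3385,.054),.0446)])
```

```text
clock 9.6 eef [0.5118 0.1004 0.1214] psi 0.7528 q [ 0.09  0.07  1.61 -0.    1.46  0.9 ] F [-0.1 -0.2 -0.1] w 0.647
rest above [ 0.9454 -0.4192 -0.1552] turn 0.3541
down [ 0.946  -0.4188  0.2688] turn 0.3541
```

Emit:
send_rows([
  [0.05,-0.02,-0.13,0.03,0.9],
  [0.15,-0.07,-0.18,0.08,0.9],
  [0.27,-0.12,-0.18,0.14,0.9],
  [0.4,-0.18,-0.18,0.2,0.9],
  [0.53,-0.24,-0.17,0.25,0.9],
  [0.66,-0.3,-0.16,0.3,0.9],
  [0.78,-0.35,-0.15,0.35,0.9],
  [0.88,-0.39,-0.15,0.354,0.9],
  [0.946,-0.419,-0.15,0.354,0.9],
  [0.946,-0.419,-0.15,0.354,0.9],
])

```text
clock: 10.6
eef_pos: [0.6131, 0.3408, 0.1582]
tool_rot: [3.141, 0.074, -0.002]
contact_force: [0.0, -0.9, -0.7]
width: 0.951
gripper_force: 0.0
```

Run:
```python
from m import *
plan([("down",(.6127,.3385,.054),.0446)]);meas()
s=np.mean([env.read_camera("side").astype(float) for _ in range(3)],0)[:,:,::-1]
t=np.load("pics/m.npy")
r=lambda a,x0,y0,w,h,k:cv2.resize(np.clip(a[y0:y0+h,x0:x0+w],0,255).astype('uint8'),None,fx=k,fy=k,interpolation=cv2.INTER_CUBIC)
o=np.zeros((600,800,3),'uint8')
o[:280,:480]=r(t*1.5,270,190,60,35,8);o[290:570,:440]=r(s,285,205,55,35,8);o[290:570,445:795]=r(s,140,240,75,60,4.667)[:280,:350]
cv2.imwrite("pics/d3.png",o)
```

```text
clock 10.6 eef [0.6131 0.3408 0.1582] psi 0.0474 q [0.43 0.45 1.07 0.   1.63 1.95] F [ 0.  -0.9 -0.7] w 0.951
down [-0.0016  0.0091  0.4169] turn 0.0014
197 15 [98.  -2.3]
198 21 [95. -2.]
199 20 [92.  -2.1]
200 10 [89.  -2.5]
201 5 [86.1 -3.9]
202 9 [83.  -2.7]
203 20 [79.9 -1.9]
204 35 [76.9 -2.3]
205 42 [73.9 -2.4]
206 49 [70.8 -1.8]
207 58 [67.8 -1.9]
208 63 [64.8 -1.9]
209 62 [61.8 -2. ]
210 52 [58.8 -1.9]
211 29 [55.8 -1.8]
```

View pics/d3.png

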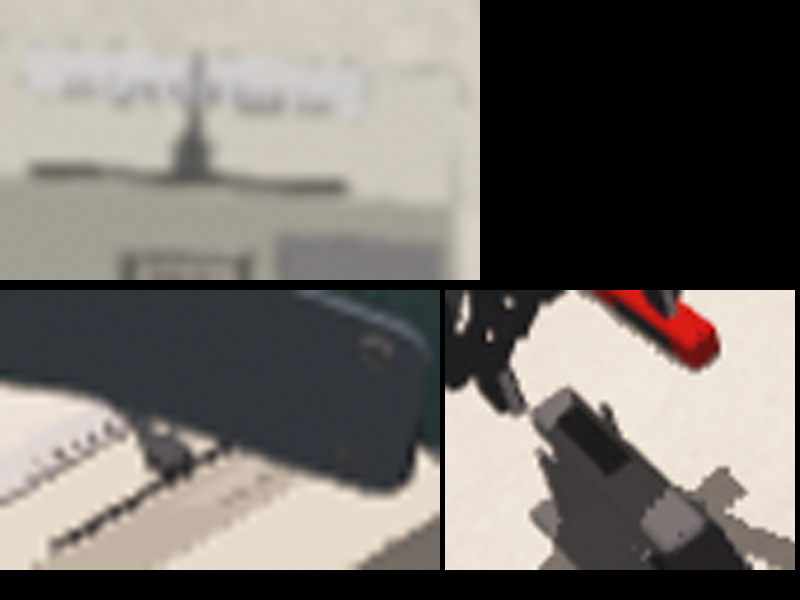

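The top crop shows the pointer on the index line at about (197,110), and the label centred between the dark window edges at columns 128 and 250. I'll grasp the wand next.

Emit:
send_rows([
  [-0.002,0.009,0.06,0,0.95],
  [-0.002,0.009,0.14,0,0.95],
  [-0.002,0.009,0.22,0,0.95],
  [-0.002,0.009,0.3,0,0.95],
  [-0.002,0.009,0.37,0,0.95],
  [-0.002,0.009,0.415,0,0.95],
  [-0.002,0.009,0.415,0,0.95],
  [-0.002,0.009,0.415,0,0.95],
  [-0.002,0.009,0.415,0,-0.2],
  [-0.002,0.009,0.415,0,-0.2],
], grip_force=40)

```text
clock: 12.15
eef_pos: [0.6136, 0.3367, 0.0577]
tool_rot: [-3.14, -0.07, -0.004]
contact_force: [-0.0, -0.6, -0.1]
width: 0.664
gripper_force: 0.0
```

Emit:
send_rows([
  [0,0,0,0,-1],
  [0,0,0,0,-1],
  [0,0,0,0,-1],
  [0,0,0,0,-1],
  [0,0,0,0,-1],
  [0,0,0,0,-1],
  [0,0,0,0,-1],
  [0,0,0,0,-1],
  [0,0,0,0,-1],
  [0,0,0,0,-1],
])

```text
clock: 13.15
eef_pos: [0.613, 0.3386, 0.0578]
tool_rot: [-3.137, -0.072, -0.004]
contact_force: [-1.5, 5.0, 4.0]
width: 0.322
gripper_force: 41.2
```

Run:
```python
from h import *
plan([])
r=np.load("pics/m.npy").mean(2)[214:240,280:312].astype(int)
for i,x in enumerate(r): print(214+i,*x)
for px in((293.1,222),): print(atz("top",px,.0443))
```

```text
clock 13.15 eef [0.613  0.3386 0.0578] psi 0.046 q [0.42 0.5  1.2  0.   1.44 1.95] F [-1.5  5.   4. ] w 0.322
214 104 105 104 104 105 104 103 104 103 102 102 102 103 103 104 105 105 106 105 101 98 97 96 96 95 90 88 87 89 90 91 90
215 104 104 103 103 104 104 104 105 103 104 104 104 104 105 104 105 105 105 106 104 104 103 103 103 103 102 102 102 103 105 105 104
216 103 104 104 103 104 103 103 104 104 103 104 104 103 103 104 104 104 103 103 103 105 103 105 104 103 104 105 104 105 104 105 104
217 104 104 104 104 103 103 103 105 103 103 103 103 103 104 103 103 103 104 103 103 103 104 104 104 104 104 104 103 104 104 105 104
218 104 103 103 103 105 105 104 103 103 104 103 104 105 103 103 104 103 104 103 104 104 104 104 103 102 101 99 102 100 102 102 102
219 103 105 104 104 104 104 105 104 104 104 104 104 103 104 104 103 105 104 104 104 103 104 104 102 95 90 90 92 93 92 91 92
220 103 104 103 102 102 101 101 102 102 101 102 101 102 102 104 103 102 103 104 104 101 100 102 101 91 84 83 84 84 85 85 83
221 104 104 103 103 98 90 88 91 89 87 88 89 89 91 94 95 97 97 101 98 92 91 98 100 90 81 82 83 8
[... 1463 characters left out ...]
 83 84 84 84 84
235 110 109 110 108 106 104 107 105 106 104 104 107 107 107 104 105 103 104 103 103 102 102 103 100 89 85 87 87 87 87 87 85
236 123 121 122 122 122 123 122 123 121 121 120 120 121 121 116 110 108 108 108 107 106 105 106 104 92 93 100 101 100 99 99 96
237 131 130 130 131 131 133 132 130 132 131 131 130 130 131 127 123 122 121 121 120 121 122 122 119 106 103 111 111 109 109 109 108
238 132 133 133 133 132 132 132 133 133 132 132 132 132 132 131 130 130 131 131 132 131 132 132 127 113 106 111 113 114 113 113 114
239 132 132 132 132 132 132 132 132 132 132 133 133 132 131 131 132 133 133 133 133 132 133 132 130 114 106 111 113 112 112 114 114
[ 0.52024275 -0.05833674  0.0443    ]
```

Run:
```python
from h import *
p=np.array([.4996,-.0555,-.0846])
L=loc(p,[.0093,0,.0443])[0];print("label model",L,proj("top",L),"win",proj("top",loc(p,[[.0292,0,.0358],[.0009,0,.0642],[.015,.024,.05],[.015,-.024,.05]])).round(1).tolist())
print("img",inv(p,atz("top",(292.85,225.1),.0443)),"idx",inv(p,atz("top",(294.25,198.5),.018)))
for y in(0,-.001):
  T=loc(p,[.1493,y,.1156])[0];print(T)
plan([("lift",(.613,.3386,.2),.046),("above",[T[0]+.02,T[1],.2],-.0846),("scan",T,-.0846)])
```

```text
label model [ 0.50886674 -0.05628584  0.0443    ] [[292.48406162 225.88267376]] win [[292.8, 219.3], [292.6, 228.5], [284.5, 223.3], [300.9, 224.4]]
img [ 0.01166576 -0.00092708] idx [ 0.09283217 -0.00105601]
[ 0.64836604 -0.06811572  0.1156    ]
[ 0.64828154 -0.06911214  0.1156    ]
clock 13.15 eef [0.613  0.3386 0.0578] psi 0.046 q [0.42 0.5  1.2  0.   1.44 1.95] F [-1.5  5.   4. ] w 0.322
lift [ 0.0014 -0.0021 -0.5689] turn 0.0
above [ 0.1473  1.6372 -0.575 ] turn 0.0653
scan [ 0.0666  1.6348 -0.2376] turn 0.0653
```

Emit:
send_rows([
  [0,0,-0.02,0,-1],
  [0,0,-0.06,0,-1],
  [0,0,-0.14,0,-1],
  [0,0,-0.24,0,-1],
  [0,0,-0.36,0,-1],
  [0.02,0.06,-0.47,0,-1],
  [0.04,0.16,-0.54,0.01,-1],
  [0.07,0.28,-0.57,0.02,-1],
  [0.09,0.41,-0.57,0.03,-1],
  [0.11,0.54,-0.57,0.04,-1],
], grip_force=60)

```text
clock: 14.15
eef_pos: [0.6462, 0.201, 0.1978]
tool_rot: [3.139, -0.057, -0.002]
contact_force: [-0.9, 0.9, -3.0]
width: 0.319
gripper_force: 60.2
```

Run:
```python
from h import *
plan([("above",[.668,-.069,.2],-.0846)])
```

```text
clock 14.15 eef [0.6462 0.201  0.1978] psi -0.0361 q [ 0.22  0.38  1.08 -0.    1.68  1.83] F [-0.9  0.9 -3. ] w 0.319
above [ 0.1261  1.0762 -0.007 ] turn 0.0242
```

Emit:
send_rows([
  [0.015,0.12,0,0.005,-1],
  [0.03,0.24,0,0.01,-1],
  [0.045,0.37,0,0.015,-1],
  [0.06,0.5,0,0.02,-1],
  [0.075,0.63,0,0.024,-1],
  [0.09,0.76,0,0.024,-1],
  [0.105,0.87,0,0.024,-1],
  [0.12,0.95,0,0.024,-1],
  [0.125,1,0,0.024,-1],
  [0.125,1,0,0.024,-1],
])

```text
clock: 15.15
eef_pos: [0.6686, -0.0498, 0.1978]
tool_rot: [3.138, -0.134, -0.002]
contact_force: [-0.1, 0.0, -2.5]
width: 0.315
gripper_force: 60.2
```

Run:
```python
from h import *
plan([("above",[.668,-.0691,.13],-.0846),("scan",(.6483,-.0691,.1156),-.0846)])
```

```text
clock 15.15 eef [ 0.6686 -0.0498  0.1978] psi -0.0854 q [-0.16  0.37  1.1  -0.    1.67  1.5 ] F [-0.1  0.  -2.5] w 0.315
above [0.0047 0.0771 0.2712] turn -0.0004
scan [-0.0738  0.0837  0.3289] turn -0.0004
```

Emit:
send_rows([
  [0,0.02,0.03,0,-1],
  [0,0.04,0.08,0,-1],
  [0,0.06,0.14,0,-1],
  [0,0.077,0.2,0,-1],
  [0,0.082,0.25,0,-1],
  [-0.02,0.084,0.29,0,-1],
  [-0.045,0.084,0.315,0,-1],
  [-0.065,0.084,0.327,0,-1],
  [-0.074,0.084,0.329,0,-1],
  [-0.074,0.084,0.329,0,-1],
])

```text
clock: 16.15
eef_pos: [0.6486, -0.0675, 0.1173]
tool_rot: [3.139, -0.13, 0.002]
contact_force: [0.2, -1.3, -2.9]
width: 0.316
gripper_force: 60.2
```

Run:
```python
from h import *
plan([("scan",(.6483,-.0691,.1156),-.0846)])
t=np.mean([env.read_camera("top").astype(float) for _ in range(3)],0)[:,:,::-1]
s=np.mean([env.read_camera("side").astype(float) for _ in range(3)],0)[:,:,::-1]
r=lambda a,x0,y0,w,h,k:cv2.resize(np.clip(a[y0:y0+h,x0:x0+w],0,255).astype('uint8'),None,fx=k,fy=k,interpolation=cv2.INTER_CUBIC)
o=np.zeros((600,800,3),'uint8')
o[:600,:390]=r(t*1.6,265,150,65,100,6);o[:560,395:795]=r(s,270,160,80,112,5)
cv2.imwrite("pics/d4.png",o)
# predicted wand outline corner pixels at the target, lens and handle top
sc=np.array([.6483,-.0691,np.pi-.0846]);P=loc(sc,[[.0905,0,.0938],[.065,.014,.1418],[.065,-.014,.1418],[-.065,.014,.1418],[-.065,-.014,.1418]])
for n,x0,y0,k,ox in(("top",265,150,6,0),("side",270,160,5,395)):print(n,((proj(n,P)-[x0,y0]+.5)*k+[ox,0]).round().tolist())
```

```text
clock 16.15 eef [ 0.6486 -0.0675  0.1173] psi -0.083 q [-0.19  0.36  1.28 -0.    1.51  1.46] F [ 0.2 -1.3 -2.9] w 0.316
scan [-0.0006  0.0066  0.0067] turn 0.0008
top [[181.0, 350.0], [219.0, 289.0], [158.0, 285.0], [237.0, 9.0], [176.0, 5.0]]
side [[584.0, 240.0], [578.0, 145.0], [539.0, 165.0], [441.0, 28.0], [404.0, 46.0]]
```

View pics/d4.png

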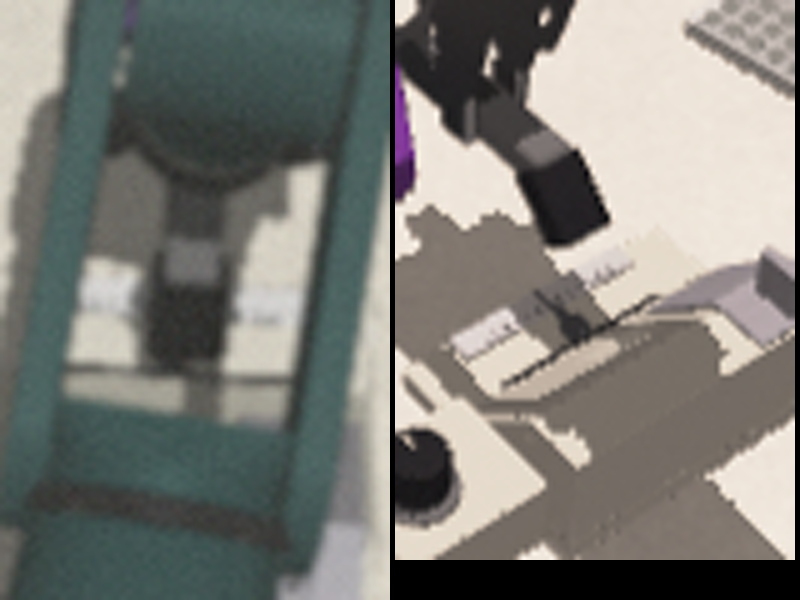

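The wand's lens hangs over the toe and faces the slope. Its head junction is at top (193,285) against a predicted (189,287), so I'll make a small correction and hold.

Emit:
send_rows([
  [0,0.003,0.003,0,-1],
  [0,0.006,0.006,0,-1],
  [0,0.006,0.006,0,-1],
  [0,0.006,0.006,0,-1],
  [0,0.006,0.006,0,-1],
  [0,0.006,0.006,0,-1],
  [0,0.006,0.006,0,-1],
  [0,0.006,0.006,0,-1],
  [0,0.006,0.006,0,-1],
  [0,0.006,0.006,0,-1],
])

```text
clock: 17.45
eef_pos: [0.6484, -0.0691, 0.1148]
tool_rot: [3.139, -0.131, 0.0]
contact_force: [-0.2, 0.2, -2.5]
width: 0.315
gripper_force: 60.2
```

Emit:
send_rows([
  [0,0,0,0,-1],
  [0,0,0,0,-1],
  [0,0,0,0,-1],
  [0,0,0,0,-1],
  [0,0,0,0,-1],
  [0,0,0,0,-1],
  [0,0,0,0,-1],
  [0,0,0,0,-1],
  [0,0,0,0,-1],
  [0,0,0,0,-1],
])

```text
clock: 18.45
eef_pos: [0.6484, -0.0691, 0.1148]
tool_rot: [3.139, -0.131, -0.0]
contact_force: [-0.5, -0.0, -2.3]
width: 0.319
gripper_force: 60.2
```

Run:
```python
from h import *
plan([("scan",(.6483,-.0691,.1156),-.0846)])
```

```text
clock 18.45 eef [ 0.6484 -0.0691  0.1148] psi -0.0832 q [-0.19  0.36  1.28 -0.    1.5   1.46] F [-0.5 -0.  -2.3] w 0.319
scan [-0.0004  0.0001 -0.0032] turn 0.0007
```

Emit:
send_rows([
  [0.02,0,-0.02,0,-1],
  [0.06,0,-0.07,0,-1],
  [0.09,0,-0.15,0,-1],
  [0.09,-0.03,-0.24,0,-1],
  [0.09,-0.1,-0.31,0,-1],
  [0.08,-0.2,-0.34,-0.01,-1],
  [0.07,-0.33,-0.34,-0.02,-1],
  [0.06,-0.46,-0.34,-0.03,-1],
  [0.05,-0.59,-0.34,-0.04,-1],
  [0.04,-0.72,-0.34,-0.05,-1],
])

```text
clock: 19.45
eef_pos: [0.6737, 0.1108, 0.2003]
tool_rot: [3.141, 0.027, 0.001]
contact_force: [0.1, -0.2, -2.4]
width: 0.319
gripper_force: 60.1
```

Run:
```python
from h import *
plan([("above",[.613,.3386,.12],.046)])
```

```text
clock 19.45 eef [0.6737 0.1108 0.2003] psi 0.0174 q [ 0.08  0.39  1.06 -0.    1.69  1.63] F [ 0.1 -0.2 -2.4] w 0.319
above [-0.227  -0.9154  0.3211] turn -0.0143
```

Emit:
send_rows([
  [-0.03,-0.12,0,-0.003,-1],
  [-0.06,-0.25,0,-0.006,-1],
  [-0.09,-0.38,0,-0.009,-1],
  [-0.12,-0.51,0,-0.012,-1],
  [-0.16,-0.64,0.02,-0.014,-1],
  [-0.19,-0.76,0.05,-0.014,-1],
  [-0.215,-0.86,0.1,-0.014,-1],
  [-0.225,-0.91,0.15,-0.014,-1],
  [-0.227,-0.915,0.2,-0.014,-1],
  [-0.227,-0.915,0.25,-0.014,-1],
])

```text
clock: 20.45
eef_pos: [0.6131, 0.3365, 0.1361]
tool_rot: [3.14, 0.07, -0.0]
contact_force: [0.7, 0.6, -2.3]
width: 0.312
gripper_force: 60.2
```

Run:
```python
from h import *
plan([("above",[.613,.3386,.082],.046)])
```

```text
clock 20.45 eef [0.6131 0.3365 0.1361] psi 0.0446 q [ 0.42  0.45  1.11 -0.    1.58  1.95] F [ 0.7  0.6 -2.3] w 0.312
above [ 2.000e-04 -8.700e-03  2.163e-01] turn -0.0007
```

Emit:
send_rows([
  [0,-0.005,0.04,0,-1],
  [0,-0.007,0.09,0,-1],
  [0,-0.007,0.14,0,-1],
  [0,-0.007,0.19,0,-1],
  [0,-0.007,0.215,0,-1],
  [0,-0.007,0.225,0,-1],
  [0,-0.007,0.225,0,-1],
  [0,-0.007,0.225,0,-1],
  [0,-0.007,0.225,0,-1],
  [0,-0.007,0.225,0,-1],
])

```text
clock: 21.45
eef_pos: [0.613, 0.3392, 0.0818]
tool_rot: [-3.14, -0.071, -0.002]
contact_force: [-0.3, -0.4, -1.9]
width: 0.316
gripper_force: 60.2
```

Run:
```python
from h import *
plan([("rest",[.613,.3386,.0578],.046)])
```

```text
clock 21.45 eef [0.613  0.3392 0.0818] psi 0.0449 q [ 0.42  0.48  1.17 -0.    1.48  1.95] F [-0.3 -0.4 -1.9] w 0.316
rest [-0.0002  0.0025  0.0962] turn -0.0005
```

Emit:
send_rows([
  [0,0.0025,0.02,0,-1],
  [0,0.0025,0.04,0,-1],
  [0,0.0025,0.06,0,-1],
  [0,0.0025,0.075,0,-1],
  [0,0.0025,0.085,0,-1],
  [0,0.0025,0.091,0,-1],
  [0,0.0025,0.095,0,-1],
  [0,0.0025,0.095,0,-1],
  [0,0.0025,0.095,0,-1],
  [0,0.0025,0.095,0,-1],
])

```text
clock: 22.45
eef_pos: [0.6125, 0.3387, 0.0578]
tool_rot: [-3.14, -0.071, -0.0]
contact_force: [-2.7, 1.9, 1.7]
width: 0.315
gripper_force: 60.8
```

Contact with the rest is felt: Fz went from -2 to +1.7. Next I'll release gently, then lift.

Emit:
send_rows([
  [0,0,0,0,-0.2],
  [0,0,0,0,0.2],
  [0,0,0,0,0.6],
  [0,0,0,0,0.9],
  [0,0,0,0,0.9],
  [0,0,0,0,0.9],
  [0,0,-0.08,0,0.9],
  [0,0,-0.2,0,0.9],
  [0,0,-0.36,0,0.9],
  [0,0,-0.5,0,0.9],
])

```text
clock: 23.45
eef_pos: [0.6127, 0.3383, 0.1839]
tool_rot: [3.141, 0.07, 0.001]
contact_force: [0.9, -0.3, 0.1]
width: 0.95
gripper_force: 0.0
```

Emit:
send_rows([
  [0,0,-0.1,0,0.9],
  [0,0,-0.25,0,0.9],
  [-0.1,0,-0.35,0,0.9],
  [-0.25,0,-0.35,0,0.9],
  [-0.4,0,-0.35,0,0.9],
  [-0.55,0,-0.35,0,0.9],
  [-0.7,0,-0.35,0,0.9],
  [-0.8,0,-0.35,0,0.9],
  [-0.8,0,-0.35,0,0.9],
  [-0.8,0,-0.35,0,0.9],
])

```text
clock: 24.45
eef_pos: [0.4129, 0.3295, 0.2704]
tool_rot: [-3.14, -0.071, -0.003]
contact_force: [-0.7, -0.0, -0.2]
width: 0.953
gripper_force: 0.0
```

Run:
```python
from m import *
plan([]);meas()
t=np.load("pics/m.npy");s=np.mean([env.read_camera("side").astype(float) for _ in range(3)],0)[:,:,::-1]
r=lambda a,x0,y0,w,h,k:cv2.resize(np.clip(a[y0:y0+h,x0:x0+w],0,255).astype('uint8'),None,fx=k,fy=k,interpolation=cv2.INTER_CUBIC)
o=np.zeros((600,800,3),'uint8')
o[:300,:800]=r(t*1.5,140,165,200,75,4);o[300:600,:800]=r(s,140,200,240,90,10/3)
cv2.imwrite("pics/d5.png",o)
```

```text
clock 24.45 eef [0.4129 0.3295 0.2704] psi 0.0454 q [ 0.57  0.03  1.35 -0.    1.76  2.09] F [-0.7 -0.  -0.2] w 0.953
197 15 [98.  -2.2]
198 20 [95.  -2.1]
199 18 [92.  -1.9]
200 9 [89.  -2.5]
201 3 [86.1 -3.9]
202 9 [82.9 -2.6]
203 19 [79.9 -2. ]
204 33 [76.9 -2.3]
205 39 [73.9 -2.4]
206 47 [70.8 -1.9]
207 55 [67.8 -1.9]
208 61 [64.8 -2. ]
209 60 [61.8 -2. ]
210 51 [58.8 -1.9]
211 26 [55.8 -1.9]
```

View pics/d5.png

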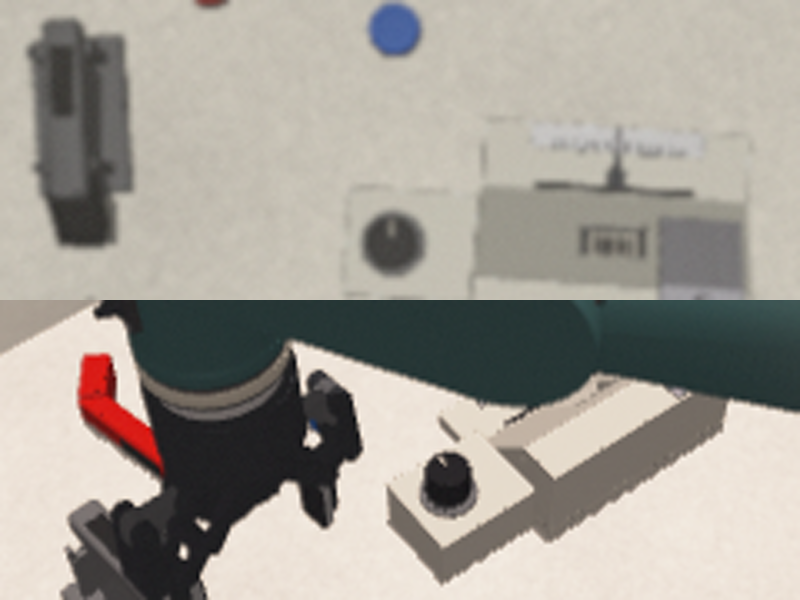

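The wand lies in its rest as before, at top (70,130). The cover is open, the pointer is on the line at (616,150), and the arm is clear, so I'm handing the job in.

```bash
python3 -c "
from rig import env
print(env.finish_job())"
```

```text
the job is handed in; nothing more can be done
None
```

I handed the job in at about 25 s: the cover is open at its stop, the pointer is on the index line, the label was scanned from about 7 cm for over a second, and the wand is back in its rest. The final pictures confirm all but the scan. That distance and aim come from the measured arm pose, since the lens was never seen directly, and no verdict came back.

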